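Clamp a freshly glued board with a one-hand ratchet clamp

ROBOT

A 6-joint arm with a two-finger parallel gripper is mounted at the origin on a cart in front of the work surface, level with it; the furniture and walls round the work are solid. World frame = base frame: x ahead of the robot, y to its left, z up, the work surface at z = 0. Lengths are in m, angles in rad, forces in N, time in s.
With the tool pointing down it reaches from about 0.375 to 0.9 m from the base axis. Payload 3.1 kg.
Tool frame: the origin (TCP) lies on the centre line of the jaws, within the pads' length; the fingertips stand 22 mm ahead of it and the grasp point (between the pads) lies 3 mm ahead of it; z points along the fingers, y is the line along which they close (so a half turn about z gives the same grasp; the last joint's range is limited). The gripper opens to 85 mm and grips with 20 to 120 N. Pads are 22 mm wide; open, the fingers measure 114 mm over their backs; the gripper's body (76 mm by 85 mm) begins 54 mm behind the grasp point. The pads swing forward as they close: fully open they stand 13 mm farther back than shut.
Start: joints at [-1.516, 0.527, 1.433, -0, 1.181, -0.178], TCP at [0.144, -0.608, 0.253] pointing down, gripper open.
Joint ranges: [-3.08, 3.08], [-0.75, 2.2], [0.22, 2.44], [-1.43, 4.57], [0, 2.65], [-2.85, 2.85]. Speed limits (rad/s): [2.79, 2.79, 3.14, 3.14, 3.14, 3.14].

INTERFACE

Orientations are given as a unit quaternion [x, y, z, w].
In Python, from station import manip, eyes, readout gives the robot as it stands (manip), with the cameras (eyes) and the readings (readout).
- The arm moves only by the tool drive_effector, called after "Emit:" by a JSON object that holds its "fn" and its "kwargs". Schema: {"type":"object","properties":{"offsets":{"type":"array","items":{"type":"number"},"minItems":5,"maxItems":100},"squeeze":{"type":"number"},"only":{"type":"string"},"quiet":{"type":"boolean"},"lines":{"type":"string"}},"required":["offsets"],"additionalProperties":false}. offsets is one flat list of numbers that holds 1 to 20 rows one after another, with no inner brackets; each row has 5 numbers: dx, dy, dz in normalised numbers (1 is 0.8 m), then a turn about the tool's z in shares of 2 pi rad (1.0 is 2 pi rad), then the opening from 0.0 (shut) to 1.0 (fully open); each row is the pose to reach, as a shift and turn from the pose commanded when the call began, along the tool's axes at that moment; what a row does not reach only later rows make up. A row lasts 1/10 s, in which the tool goes at most 0.05 m and 0.15 rad, less where a joint would pass 70% of its speed; a pose out of reach is approached as far as the arm can. The fingers move at their own pace and stop on an object; squeeze is the grip in N (left out, the last holds). Time passes only in rows, so rows that do not move let the fingers close. The tool returns the time, the measured TCP pose, the force, the opening and the grip force at its end. only (a regular expression) keeps the lines of the reply that match it, lines (a string "A,B") keeps lines A to B, and quiet returns only ok. A shift or turn number past 1, either way, is cut back to 1. Input that does not fit is refused with a message, and nothing moves.
- readout.sense(): the state, without advancing time (a new reading comes with each control period).
- eyes.snapshot(name): name is "side" or "top"; returns a dict with "pixels" (400x640x3 uint8, red, green, blue), "range_z" (400x640 float32, m along the optical axis (not along the pixel's ray), 0 where there is no reading), "fov_y" (degrees; the focal length in pixels is half the picture's height over the tangent of half this angle, whatever the lens; pixels are square), "cx", "cy" (the principal point, pixels), "R" (3x3) and "t" (3): a world point X has camera coordinates R X + t. Camera axes: x right, y down, z forward; pixel columns grow to the right and rows downward; lengths in m; the calibration is good to about 2 mm. A picture is of the moment at which its call begins.
- manip.sign_off(): hands the job in; it is judged then, once.
The state is a dict: "t": time; "q": joint angles; "qd": joint speeds; "tau": joint torques, N m; "tcp_pos": TCP position; "tool_rot": TCP orientation; "force": force on the tool from outside, world axes, zero at the start; "ft_torque": the same for the moment, N m; "finger_gap": opening from 0.0 (shut) to 1.0 (fully open); "gripper_force": force on a finger pad.
Only numpy, scipy, OpenCV 4.12 (cv2) and the standard library are available. Lean on these libraries where they do the work, as an engineer would, in place of code of your own. Each camera call takes 0.05 s, during which the arm holds its last target. There are 200 camera calls.

TASK

Slide the clear guard off the clamp's trigger, by its knob, until it is fully home over the freshly glued wooden board. Then pump the trigger towards the handle, again and again, until the moving jaw's sprung pad meets the board and grips it gently but firmly against the near jaw (about 10 N, the pad pushed some 4 to 5 mm back on its spring, and under 20 N so as not to crush the glue joint), and finish while your fingers still hold the trigger squeezed. Advance the jaw by the trigger alone, do not touch the board or the moving jaw, and leave the things around it where they are.

Things in the scene. Friction and masses are not known exactly. Their poses are not given: they have to be found in the camera images.
- clamp: One-hand bar clamp fixed to the worktop on an aluminium base 132 x 335 x 12 mm. Origin on the worktop; local x across the bar, +y along the bar from the jaws to the handle, z up. Along y (mm): moving jaw about -170, its sprung pad, the board, fixed near jaw (face at -50, top z = 85), trigger (50 to 62 at rest), fixed upright handle (86 to 106). Steel cheeks below the trigger reach z = 60.
- trigger_face (a point): Middle of the trigger's front face (the side that faces the jaws), z = 90 mm; moves with the trigger to the clamp's +y. Trigger front to handle back measures 56 mm at rest, 38 mm fully squeezed: pinch both from above, fingers closing along the clamp's y, tips no lower than z = 65 mm.
- handle_back (a point): Middle of the back face of the fixed rubber handle (28 mm wide in x, 20 mm thick, z = 46 to 115 mm), 90 mm above the worktop; 56 mm from trigger_face at rest. The handle does not give: with fingers that close evenly, set the tool's middle about 20 mm before this face (clamp's -y), where the squeezed pair will be, and open to about 82 mm, or the handle holds the fingers back from the trigger.
- trigger: The trigger plate, 22 (x) x 12 (y) x 63 mm (z = 49 to 112), guided parallel to the bar; its body's origin coincides with the clamp's origin at rest. Moving the bar takes 6 N of friction, so once the pad bears, the force on the board is about the squeeze on the trigger less 10 N: with about 20 N of squeeze the trigger stalls part-way with about 10 N on the board.
- trigger_pull (a joint): Trigger travel: 0 = released (a spring of 3 to 4.8 N returns it), 0.018 m = fully squeezed. Each squeeze drags the bar and moving jaw along by a ratchet of 8 mm pitch: a full release and full squeeze advances the jaw 16 mm (the first 10 to 18 mm); releasing leaves the jaw where it is.
- jaw_bar: The steel bar with the moving jaw at its far end (jaw 56 mm wide, z = 44 to 84); origin coincides with the clamp's when jaw_travel is 0.
- jaw_travel (a joint): Travel of the bar and moving jaw towards the near jaw and handle, 0 to 0.07 m. It starts between 0 and 0.02; the pad bears on the board when the pad has closed all the free space (jaw_travel about 0.048).
- sprung_pad: Rubber-faced pad 50 x 8 x 32 mm on the moving jaw, sprung; origin coincides with the clamp's when jaw_travel and pad_spring are 0.
- pad_spring (a joint): How far the pad is pushed back into the moving jaw: 0 = free, 0.012 m = spring fully compressed. 1 N preload plus 2 N per mm: 0.004 m is 9 N.
- pad_face (a point): Middle of the pad's face, which presses on the board.
- near_jaw_face (a point): Middle of the fixed near jaw's face, against which the board is clamped.
- board: Freshly glued wooden board of three strips, 80 (clamp's x) x 56 (along the bar) x 30 mm high, loose on two rests 42 mm above the worktop between the jaws, 2 to 14 mm from the near jaw. Origin at the centre of its underside. The moving jaw pushes it against the near jaw by itself.
- guard_slide (a joint): Travel of the clear guard along its track: 0 = over trigger and handle, 0.16 m = fully home over board and jaws (stop). Starts between 0 and 0.03; slides with about 1.5 N, towards the clamp's -y.
- guard_knob (a point): Centre of the round knob (22 mm diameter, 26 mm tall) on top of the clear guard, 142 mm above the worktop; knob top at 154 mm, guard roof at 128 mm. The guard is a roof 145 mm long with two side walls, 118 mm wide, open at both ends.
- lemon: Bystander: lemon lying on the worktop.
- cork_coaster: Bystander: round cork coaster, 95 mm.
- mug_grey: Bystander: mug, 94 mm tall.
- spare_basket: Bystander: upside-down metal filter basket, 70 mm across.

How it is judged:
On the way, in this order (a step that is already met when the one before it is completed fails the run):
1. the guard is fully home over the board (value of joint guard_slide above 0.15 m and contact force between sprung_pad and board below 1 N), for 0.1 s.
2. the pad has met the board and presses on it (contact force between sprung_pad and board above 4 N), for 0.2 s.
At the end, for the whole second after the job is handed in: Through the last second the guard is fully home over the board (within 12 mm of its stop), the pad presses the board flat against the near jaw (within 5 mm, 0.06 rad) with 4 to 20 N, the jaw and board are at rest, and the fingers still hold the trigger squeezed (more than 4 N on it) (value of joint guard_slide above 0.148 m and contact force between sprung_pad and board between 4 and 20 N and value of joint jaw_travel above 0.035 m and velocity of joint jaw_travel below 0.005 m/s and y of board in the frame of clamp above -0.083 m and angle between the y axis of board and the y axis of clamp, either way round below 0.06 rad and height (world z) of board between 0.036 and 0.048 m and linear speed of board below 0.01 m/s and contact force between the fingers and trigger above 4 N); the arm keeps its last pose, push and grip.
It fails at once if the glued board is crushed (more than 24 N from the pad) (contact force between sprung_pad and board above 24 N).
It fails at once if the robot touches the board (contact force between any of the fingers, the arm and board above 1 N).
It fails at once if the robot pushes the moving jaw or bar directly (contact force between any of the fingers, the arm and jaw_bar above 2 N).
It fails at once if a bystander is displaced by more than 25 mm (distance of any of lemon, cork_coaster, mug_grey, spare_basket from where it was at the start of the episode above 0.025 m).
It also fails if it takes over 58 s, if anything falls off the work surface, if the arm or the gripper's body presses on something with over 40 N, if the wrist force passes 120 N, or if a joint passes its speed limit or range.

## Working session

There is one attempt and no reset: what is moved stays moved. The work goes in short steps, Python scripts to look and compute and a tool call to move; the robot and the scene stay as the last step left them, time stands still between calls to the robot, and variables do not carry over. Pictures are saved under pics/ and viewed, at most 10 in all, crops included, and the job is handed in when it is done.

```bash
ls; mkdir -p pics; cat > h.py <<'E'
import numpy as np, cv2
from station import manip, eyes, readout
def snap(n,f=None):
    s=eyes.snapshot(n)
    if f: cv2.imwrite('pics/'+f,cv2.cvtColor(s['pixels'],cv2.COLOR_RGB2BGR))
    return s
def K(s):
    f=200/np.tan(np.radians(s['fov_y'])/2); return f
def pts(s):
    f=K(s); v,u=np.mgrid[0:400,0:640]; z=s['range_z']
    c=np.stack([(u-s['cx'])/f*z,(v-s['cy'])/f*z,z],-1)
    return (c-s['t'])@np.array(s['R'])
def ray(s,u,v):
    R=np.array(s['R']);d=np.array([(u-s['cx'])/K(s),(v-s['cy'])/K(s),1])@R
    return -R.T@s['t'],d
def onz(s,u,v,h):
    o,d=ray(s,u,v); return o+d*(h-o[2])/d[2]
E
python3 - <<'E'
from h import *
for n in('side','top'):
    s=snap(n,n+'0.png'); print(n,s['fov_y'],s['cx'],s['cy'],np.round(-np.array(s['R']).T@s['t'],3), np.round(s['R'],2).tolist())
print(readout.sense())
E
```

```text
pics
station.py
side 49.288201743530905 318.45841986372653 199.08437384403993 [1.344 0.619 0.82 ] [[-0.55, 0.83, -0.02], [0.52, 0.33, -0.79], [-0.65, -0.45, -0.61]]
top 45.40660505743498 322.2179082921519 201.23575120218592 [ 0.186 -0.062  1.517] [[0.37, -0.93, -0.0], [-0.89, -0.35, -0.29], [0.27, 0.11, -0.96]]
{'t': 0.1, 'q': array([-1.51650710e+00,  5.28381173e-01,  1.43377466e+00,  9.98915582e-06,
        1.18144573e+00, -1.78492002e-01]), 'qd': array([ 9.38589280e-04, -1.23920454e-03, -1.84158950e-03,  8.73116665e-05,
       -9.38541142e-04, -5.24651067e-04]), 'tau': array([-3.78713567e-04, -4.43304062e+01, -1.78586662e+01, -1.86260227e-04,
        3.86119966e-03, -1.03910540e-05]), 'tcp_pos': array([ 0.14418016, -0.60751271,  0.2524264 ]), 'tool_rot': array([ 9.93233975e-01,  1.16126060e-01,  6.69478318e-05, -1.00223076e-03]), 'force': array([ 0.10468421,  0.44444519, -0.29814607]), 'ft_torque': array([ 0.01231187, -0.00658781, -0.00799864]), 'gripper_force': 0.0, 'finger_gap': 0.9985171876571914}
```

View pics/side0.png

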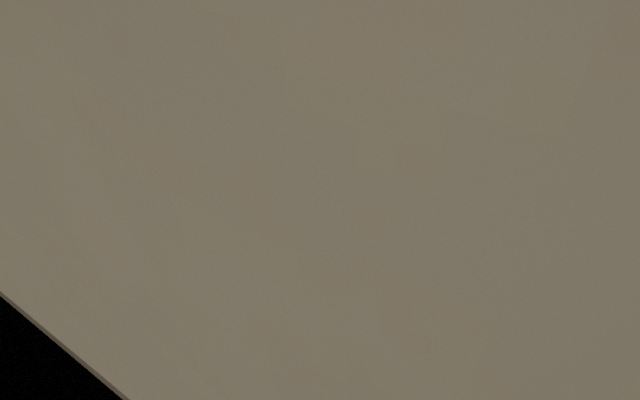

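View pics/top0.png

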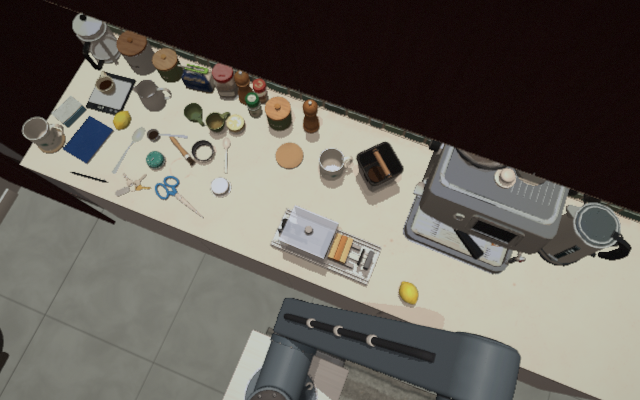

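The side view shows only a blank panel. In the top view the clamp is around (325,245): guard with knob at (309,230) on the left, board at (343,247) and jaws to the right. The lemon is at (409,292), the coaster at (289,155) and the mug at (332,163).

```bash
python3 - <<'E'
from h import *
s=snap('side'); z=s['range_z']; print('side range',np.percentile(z,[0,5,50,95,100]))
P=pts(s); print(np.round(P[200,320],3),np.round(P[50,50],3),np.round(P[350,600],3))
s=snap('top'); P=pts(s)
np.savez('top0.npz',P=P,pix=s['pixels'])
c=cv2.resize(s['pixels'][200:290,260:390],None,fx=6,fy=6,interpolation=cv2.INTER_CUBIC)
cv2.imwrite('pics/crop0.png',cv2.cvtColor(c,cv2.COLOR_RGB2BGR))
for uv in [(309,229),(309,231),(300,225),(325,235),(343,247),(366,262),(360,255),(276,240),(280,245),(375,278),(292,210),(378,256),(409,292)]:
    print(uv,np.round(P[uv[1],uv[0]],3))
E
```

```text
side range [0.         0.25964872 0.45056307 1.22769302 2.343853  ]
[1.042 0.413 0.534] [ 1.041 -0.049  0.612] [1.041 0.693 0.491]
(309, 229) [0.472 0.098 0.155]
(309, 231) [0.467 0.096 0.154]
(300, 225) [0.48  0.131 0.126]
(325, 235) [0.478 0.05  0.128]
(343, 247) [ 0.476 -0.011  0.073]
(366, 262) [ 0.456 -0.092  0.084]
(360, 255) [ 0.484 -0.068  0.009]
(276, 240) [0.428 0.198 0.021]
(280, 245) [0.419 0.181 0.013]
(375, 278) [ 0.434 -0.137  0.005]
(292, 210) [0.514 0.172 0.125]
(378, 256) [ 0.502 -0.122  0.01 ]
(409, 292) [ 0.424 -0.244  0.058]
```

View pics/crop0.png

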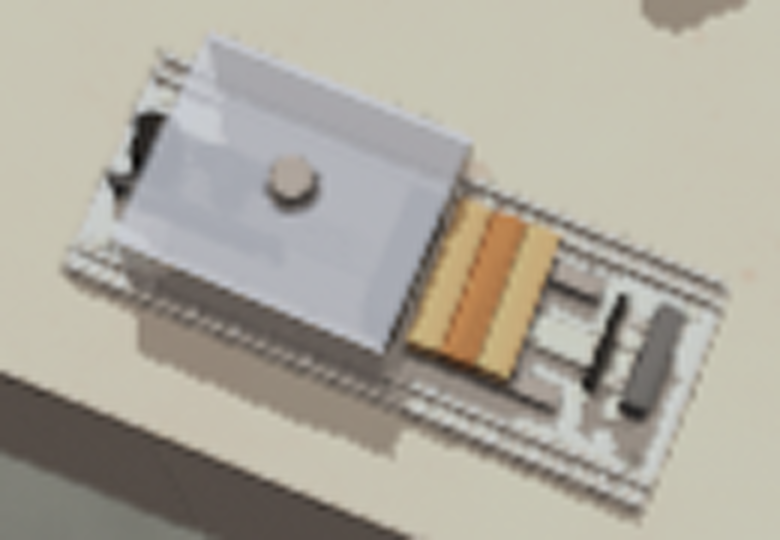

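The crop shows the clear guard, with its knob at crop (292,180), which is about (308.7,230) full-frame. It also shows the dark handle end on the left, the three-strip board, then the dark pad and the grey jaw. The side camera is blocked by a wall at x≈1.04, so I'll fit the clamp frame from the top camera's depth.

```bash
python3 - <<'E'
from h import *
d=np.load('top0.npz');P=d['P'];pix=d['pix']
box=np.zeros((400,640),bool);box[200:290,260:390]=1
X,Y,Z=P[...,0],P[...,1],P[...,2]
def rect(m,n):
    q=(P[m][:,:2]*1000).astype(np.float32); (c,wh,a)=cv2.minAreaRect(q); print(n,m.sum(),np.round(c,1),np.round(wh,1),round(a,2),'z',np.round(np.median(P[m][:,2]),4)); return q
rect(box&(Z>.120)&(Z<.131),'roof')
m=box&(Z>.1455)&(Z<.165);print('knob',m.sum(),np.round(P[m].mean(0),4),np.round(np.ptp(P[m],axis=0),3))
rect(box&(Z>.145)&(Z<.165),'knob')
rect(box&(Z>.005)&(Z<.016),'base')
hsv=cv2.cvtColor(pix,cv2.COLOR_RGB2HSV)
mb=box&(hsv[...,1]>90)&(Z>.06)&(Z<.08); rect(mb,'board')
m=box&(Z>.078)&(Z<.09)&(X>.40);m[:, :350]=0; rect(m,'jaw')
# table height
print('table',np.median(Z[285:300,300:330]), np.round(P[265,290],3))
s=snap('top')
print('clean knob ray', np.round(onz(s,308.7,230,.154),4))
E
```

```text
roof 1618 [471.6 102.9] [151.3 119.7] 88.72 z 0.1269
knob 47 [0.471  0.0994 0.1529] [0.021 0.021 0.015]
knob 47 [471.7 100.1] [21.1 19.8] 45.12 z 0.1524
base 1223 [478.5  51.3] [291.1 423.6] 21.57 z 0.0102
board 446 [470.8  -3.6] [80.5 55.1] 1.14 z 0.0712
jaw 106 [467.  -86.6] [36.9 55. ] 89.03 z 0.0829
table -0.5392302112891755 [0.373 0.128 0.002]
clean knob ray [0.4692 0.0978 0.154 ]
```

```bash
python3 - <<'E'
from h import *
d=np.load('top0.npz');P=d['P']
X,Y,Z=P[...,0],P[...,1],P[...,2]
for uv in [(412,232),(500,268),(430,195),(505,240),(440,150),(380,165)]: print(uv,np.round(P[uv[1],uv[0]],3))
m=(Z>.15)&(Z<.45)&(X>.2)
for y0 in np.arange(-.7,.3,.1):
    k=m&(Y>y0)&(Y<y0+.1); print(round(y0,1),k.sum(), np.round(X[k].min(),3) if k.any() else '', np.round(Z[k].max(),3) if k.any() else '')
v=(Z>.005)&(Z<.016)&(abs(X-.475)<.085)&(Y>-.16)&(Y<.235)
(c,wh,a)=cv2.minAreaRect((P[v][:,:2]*1000).astype(np.float32));print('base',c,wh,a)
from scipy.spatial.transform import Rotation as Ro
R=Ro.from_quat(readout.sense()['tool_rot']).as_matrix();p=readout.sense()['tcp_pos']
for w in [(.33,-.22,.25),(.47,.099,.25),(.47,.099,.156)]: print(w,np.round(R.T@(np.array(w)-p),4))
E
```

```text
(412, 232) [ 0.6   -0.192  0.068]
(500, 268) [ 0.592 -0.476  0.068]
(430, 195) [ 0.628 -0.179  0.351]
(505, 240) [ 0.602 -0.402  0.302]
(440, 150) [ 0.765 -0.166  0.331]
(380, 165) [ 0.758 -0.026  0.102]
-0.7 1833 0.686 0.249
-0.6 635 0.708 0.361
-0.5 3045 0.594 0.415
-0.4 3102 0.59 0.449
-0.3 3038 0.598 0.45
-0.2 1413 0.603 0.444
-0.1 212 0.2 0.45
-0.0 695 0.2 0.444
0.1 21 0.461 0.161
0.2 111 0.825 0.17
base (474.5013122558594, 38.078765869140625) (394.4364013671875, 166.9447479248047) 89.54844665527344
(0.33, -0.22, 0.25) [ 0.2703 -0.3345  0.0033]
(0.47, 0.099, 0.25) [ 0.4801 -0.6126  0.0036]
(0.47, 0.099, 0.156) [ 0.4801 -0.6125  0.0976]
```

Units first: shifts go in shares of 0.8 m and turns go in shares of 2 pi rad. So -0.6126 m / 0.8 = -0.7658, -0.25 m / 0.8 = -0.3125, 0.25 rad / 6.2832 = 0.0398.

Emit:
{"fn": "drive_effector", "kwargs": {"offsets": [0.35, -0.3125, 0, 0.0159, 1, 0.35, -0.3125, 0, 0.0159, 1, 0.35, -0.3125, 0, 0.0159, 1, 0.35, -0.3125, 0, 0.0159, 1, 0.35, -0.3125, 0, 0.0159, 1, 0.35, -0.3125, 0, 0.0159, 1, 0.35, -0.3125, 0, 0.0159, 1, 0.35, -0.3125, 0, 0.0159, 1, 0.6, -0.7658, 0, 0.0398, 0.7, 0.6, -0.7658, 0, 0.0398, 0.7, 0.6, -0.7658, 0, 0.0398, 0.7, 0.6, -0.7658, 0, 0.0398, 0.7, 0.6, -0.7658, 0, 0.0398, 0.7, 0.6, -0.7658, 0, 0.0398, 0.7, 0.6, -0.7658, 0, 0.0398, 0.7, 0.6, -0.7658, 0, 0.0398, 0.7, 0.6, -0.7658, 0, 0.0398, 0.7, 0.6, -0.7658, 0, 0.0398, 0.7, 0.6, -0.7658, 0, 0.0398, 0.7], "squeeze": 20}}

```text
t: 2.15
tcp_pos: [0.4696, 0.0987, 0.2532]
tool_rot: [1.0, -0.008, -0.0, 0.0]
force: [-1.2, -0.6, 0.2]
finger_gap: 0.697
gripper_force: 0.0
```

```bash
python3 - <<'E'
from h import *
from scipy.spatial.transform import Rotation as Ro
s=readout.sense();R=Ro.from_quat(s['tool_rot']).as_matrix();print(np.round(R,3))
for n in ['side']: 
  P=pts(snap(n)); 
print(np.round(R.T@(np.array([.4705,.099,.157])-s['tcp_pos']),4))
E
```

```text
[[ 1.    -0.016 -0.001]
 [-0.016 -1.    -0.001]
 [-0.001  0.001 -1.   ]]
[ 0.0009 -0.0003  0.0962]
```

In the tool's units: 0.096 m / 0.8 = 0.12, 0.08 m / 0.8 = 0.1, 0.005 rad / 6.2832 = 0.0008.

Emit:
{"fn": "drive_effector", "kwargs": {"offsets": [0.0013, 0, 0.0625, 0.0008, 0.6, 0.0013, 0, 0.1, 0.0008, 0.6, 0.0013, 0, 0.12, 0.0008, 0.6, 0.0013, 0, 0.12, 0.0008, 0.6, 0.0013, 0, 0.12, 0.0008, 0.2, 0.0013, 0, 0.12, 0.0008, 0.1, 0.0013, 0, 0.12, 0.0008, 0.1, 0.0013, 0, 0.12, 0.0008, 0.1, 0.0013, 0, 0.12, 0.0008, 0.1], "squeeze": 20}}

```text
t: 3.1
tcp_pos: [0.4718, 0.0985, 0.1585]
tool_rot: [1.0, -0.011, 0.001, 0.0]
force: [-1.0, -0.7, 6.4]
finger_gap: 0.247
gripper_force: 20.1
```

In the tool's units: 0.125 m / 0.8 = 0.1563, 0.03 m / 0.8 = 0.0375.

Emit:
{"fn": "drive_effector", "kwargs": {"offsets": [0, 0.0125, -0.0013, 0, 0.1, 0, 0.0375, -0.0013, 0, 0.1, 0, 0.0625, -0.0013, 0, 0.1, 0, 0.0875, -0.0013, 0, 0.1, 0, 0.1125, -0.0013, 0, 0.1, 0, 0.1375, -0.0013, 0, 0.1, 0, 0.1563, -0.0013, 0, 0.1, 0, 0.1563, -0.0013, 0, 0.1]}}

```text
t: 3.9
tcp_pos: [0.4694, -0.0284, 0.1586]
tool_rot: [1.0, -0.012, 0.001, 0.001]
force: [3.1, -1.2, -0.9]
finger_gap: 0.245
gripper_force: 20.5
```

Emit:
{"fn": "drive_effector", "kwargs": {"offsets": [0, 0.0063, 0, 0, 0.1, 0, 0.0125, 0, 0, 0.1, 0, 0.0188, 0, 0, 0.1, 0, 0.025, 0, 0, 0.1, 0, 0.025, 0, 0, 0.1]}}

```text
t: 4.4
tcp_pos: [0.4688, -0.0362, 0.1585]
tool_rot: [1.0, -0.017, 0.002, -0.01]
force: [14.9, 41.1, 2.5]
finger_gap: 0.243
gripper_force: 24.4
```

In the tool's units: -0.14 m / 0.8 = -0.175, -0.12 m / 0.8 = -0.15.

Emit:
{"fn": "drive_effector", "kwargs": {"offsets": [0, -0.0125, 0, 0, 0.1, 0, -0.0125, 0, 0, 0.1, 0, -0.0125, 0, 0, 0.6, 0, -0.0125, 0, 0, 0.6, 0, -0.0125, -0.0625, 0, 0.6, 0, -0.0125, -0.125, 0, 0.6, 0, 0.1125, -0.15, 0, 0.6, 0, 0.0625, -0.15, 0, 0.6, -0.0625, 0.1, -0.175, 0, 1, -0.125, 0.1375, -0.175, 0, 1, -0.125, 0.1375, -0.175, 0, 1]}}

```text
t: 5.5
tcp_pos: [0.3612, -0.154, 0.2978]
tool_rot: [1.0, -0.012, -0.002, -0.001]
force: [-0.1, 0.1, 0.5]
finger_gap: 1.002
gripper_force: 0.0
```

```bash
python3 - <<'E'
from h import *
s=snap('top'); P=pts(s); np.savez('top1.npz',P=P,pix=s['pixels'])
c=cv2.resize(s['pixels'][200:290,260:390],None,fx=6,fy=6,interpolation=cv2.INTER_CUBIC)
cv2.imwrite('pics/crop1.png',cv2.cvtColor(c,cv2.COLOR_RGB2BGR))
E
```

```text
(no output)
```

View pics/crop1.png

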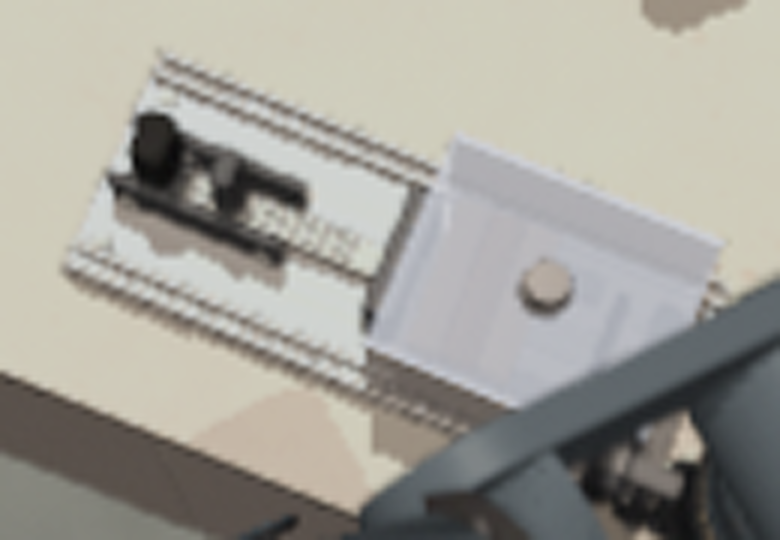

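The guard is home, with its knob at crop (547,287). Now exposed are the dark handle top at crop (158,145), the trigger at (232,178) and the edge of the near jaw at (395,250).

```bash
python3 - <<'E'
from h import *
d=np.load('top1.npz');P=d['P'];pix=d['pix']
X,Y,Z=P[...,0],P[...,1],P[...,2]
b=np.zeros((400,640),bool);b[205:262,262:330]=1
np.set_printoptions(linewidth=200)
print((Z[214:246,276:312]*1000).round().astype(int))
for n,m in [('handle',b&(Z>.105)&(Z<.125)&(X>.44)&(X<.5)),('all85',b&(Z>.095)&(Z<.125)&(X>.44)&(X<.5))]:
    q=P[m]; k,lab,st,ce=cv2.connectedComponentsWithStats(m.astype(np.uint8))
    for i in range(1,k):
        if st[i,4]>3:
            q=P[lab==i]; print(n,st[i],ce[i],q.mean(0).round(4),q.min(0).round(4),q.max(0).round(4))
m=(Z>.145)&(Z<.16)&(abs(X-.47)<.03)&(abs(Y+.036)<.03);print('knob',P[m].mean(0))
s=snap('top')
for uv,h in [((286.3,224.2),.115),((298.3,229.3),.112),((325.8,241.7),.085)]: print(onz(s,*uv,h).round(4))
E
```

```text
[[-4 -1 -5 ...  2 -2  0]
 [ 3  3  1 ...  2  1 -2]
 [-2 -1  1 ... -3 -3  0]
 ...
 [10 18 27 ... 19 11 13]
 [14 16 16 ...  5 10 12]
 [31 12  7 ... 12 10 19]]
handle [282 218   8  11  58] [285.29310345 222.81034483] [0.4722 0.1769 0.1127] [0.4591 0.1676 0.1059] [0.4875 0.187  0.1185]
handle [295 225   6   7  26] [297.46153846 228.03846154] [0.4713 0.1368 0.1102] [0.4616 0.1319 0.1053] [0.4828 0.1428 0.1143]
all85 [282 218   8  11  64] [285.40625 223.09375] [0.4717 0.1764 0.1117] [0.4587 0.1676 0.098 ] [0.4875 0.187  0.1185]
all85 [295 225   6   8  33] [297.42424242 228.51515152] [0.4704 0.1367 0.1076] [0.4613 0.1319 0.0952] [0.4828 0.1428 0.1143]
knob [ 0.46799473 -0.0349988   0.15334853]
[0.4689 0.172  0.115 ]
[0.4683 0.1327 0.112 ]
[0.4689 0.0435 0.085 ]
```

In the tool's units: -0.3236 m / 0.8 = -0.4045, 0.102 m / 0.8 = 0.1275.

Emit:
{"fn": "drive_effector", "kwargs": {"offsets": [0.0625, -0.05, 0, 0, 0.97, 0.125, -0.1, 0, 0, 0.97, 0.1275, -0.1625, 0, 0, 0.97, 0.1275, -0.225, 0, 0, 0.97, 0.1275, -0.2875, 0, 0, 0.97, 0.1275, -0.35, 0, 0, 0.97, 0.1275, -0.4045, 0.0375, 0, 0.97, 0.1275, -0.4045, 0.075, 0, 0.97, 0.1275, -0.4045, 0.1125, 0, 0.97, 0.1275, -0.4045, 0.1125, 0, 0.97]}}

```text
t: 6.6
tcp_pos: [0.4708, 0.1684, 0.2041]
tool_rot: [1.0, -0.01, -0.006, 0.001]
force: [-0.8, -0.0, -0.0]
finger_gap: 0.971
gripper_force: 0.0
```

```bash
python3 - <<'E'
from h import *
from scipy.spatial.transform import Rotation as Ro
s=readout.sense();R=Ro.from_quat(s['tool_rot']).as_matrix();print(np.round(R,3))
print(np.round(R.T@(np.array([.471,.167,.093])-s['tcp_pos']),4))
E
```

```text
[[ 1.    -0.02  -0.011]
 [-0.02  -1.    -0.001]
 [-0.011  0.001 -1.   ]]
[0.0015 0.0013 0.1111]
```

In the tool's units: 0.111 m / 0.8 = 0.1388, 0.001 m / 0.8 = 0.0013.

Emit:
{"fn": "drive_effector", "kwargs": {"offsets": [0, 0.0013, 0.05, 0, 0.97, 0, 0.0013, 0.1, 0, 0.97, 0, 0.0013, 0.1388, 0, 0.97, 0, 0.0013, 0.1388, 0, 0.97, 0, 0.0013, 0.1388, 0, 0.97]}}

```text
t: 7.1
tcp_pos: [0.4752, 0.1662, 0.098]
tool_rot: [1.0, -0.011, 0.0, -0.0]
force: [0.7, 0.1, -0.2]
finger_gap: 0.968
gripper_force: 0.0
```

Emit:
{"fn": "drive_effector", "kwargs": {"offsets": [0, 0, 0, 0, 0.85, 0, 0, 0, 0, 0.8, 0, 0, 0, 0, 0.75, 0, 0, 0, 0, 0.7, 0, 0, 0, 0, 0.7], "squeeze": 20}}

```text
t: 7.6
tcp_pos: [0.4754, 0.1653, 0.0986]
tool_rot: [1.0, -0.01, 0.001, 0.001]
force: [-0.5, -5.7, 4.3]
finger_gap: 0.7
gripper_force: 2.9
```

Emit:
{"fn": "drive_effector", "kwargs": {"offsets": [0, 0, 0, 0, 0.6, 0, 0, 0, 0, 0.6, 0, 0, 0, 0, 0.6]}}

```text
t: 7.9
tcp_pos: [0.4753, 0.1645, 0.0987]
tool_rot: [1.0, -0.01, 0.001, 0.001]
force: [0.8, -8.8, 7.1]
finger_gap: 0.603
gripper_force: 4.7
```

Emit:
{"fn": "drive_effector", "kwargs": {"offsets": [0, 0, 0, 0, 0.5, 0, 0, 0, 0, 0.5, 0, 0, 0, 0, 0.5, 0, 0, 0, 0, 0.5]}}

```text
t: 8.3
tcp_pos: [0.4754, 0.1669, 0.0995]
tool_rot: [1.0, -0.011, 0.002, -0.001]
force: [-2.1, 1.9, 12.9]
finger_gap: 0.507
gripper_force: 11.1
```

In the tool's units: -0.004 m / 0.8 = -0.005.

Emit:
{"fn": "drive_effector", "kwargs": {"offsets": [-0.005, 0, 0, 0, 0.46, -0.005, 0, 0, 0, 0.45, -0.005, 0, 0, 0, 0.44, -0.005, 0, 0, 0, 0.44]}}

```text
t: 8.7
tcp_pos: [0.4753, 0.1693, 0.1001]
tool_rot: [1.0, -0.012, 0.006, -0.003]
force: [2.6, 12.2, 9.7]
finger_gap: 0.446
gripper_force: 16.9
```

Emit:
{"fn": "drive_effector", "kwargs": {"offsets": [0, 0, 0, 0, 0.97, 0, 0, 0, 0, 0.97, 0, 0, 0, 0, 0.97, 0, 0, 0, 0, 0.97]}}

```text
t: 9.1
tcp_pos: [0.4695, 0.1662, 0.097]
tool_rot: [1.0, -0.012, -0.001, -0.0]
force: [-0.2, -0.7, -0.0]
finger_gap: 0.97
gripper_force: 0.0
```

Emit:
{"fn": "drive_effector", "kwargs": {"offsets": [0, 0, 0, 0, 0.75, 0, 0, 0, 0, 0.7, 0, 0, 0, 0, 0.65, 0, 0, 0, 0, 0.65]}}

```text
t: 9.5
tcp_pos: [0.4699, 0.1646, 0.0977]
tool_rot: [1.0, -0.01, -0.001, 0.001]
force: [-1.2, -8.7, 5.6]
finger_gap: 0.65
gripper_force: 4.3
```

Emit:
{"fn": "drive_effector", "kwargs": {"offsets": [0, 0, 0, 0, 0.6, 0, 0, 0, 0, 0.55, 0, 0, 0, 0, 0.55]}}

```text
t: 9.8
tcp_pos: [0.4701, 0.165, 0.0981]
tool_rot: [1.0, -0.01, -0.0, 0.001]
force: [-0.7, -6.4, 9.0]
finger_gap: 0.548
gripper_force: 6.7
```

```bash
python3 - <<'E'
from h import *
s=snap('top')
c=cv2.resize(s['pixels'][200:290,260:390],None,fx=6,fy=6,interpolation=cv2.INTER_CUBIC)
cv2.imwrite('pics/crop2.png',cv2.cvtColor(c,cv2.COLOR_RGB2BGR))
E
```

```text
(no output)
```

View pics/crop2.png

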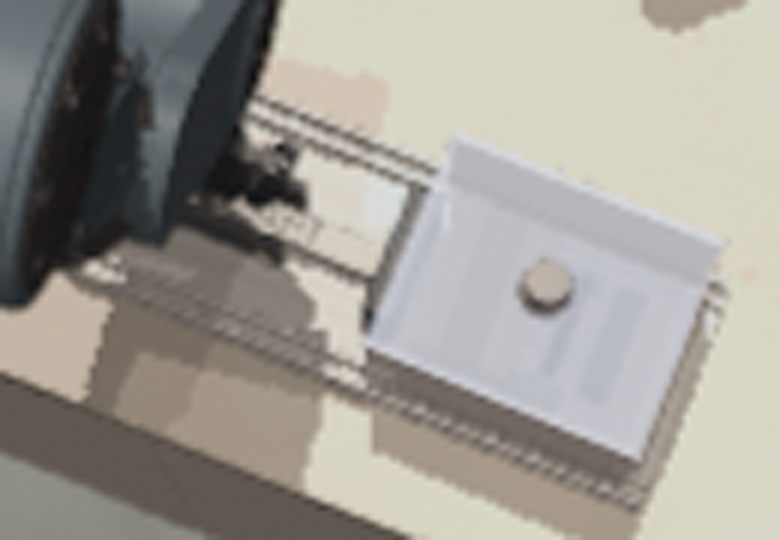

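The guard is still home (knob at 547,287). Through it the pad shows faintly at crop (560,345) and the jaw at (612,345), so the jaw has advanced about 20 mm and is nearing the board. The trigger force works out as gripper_force − Fy/2, about 10 N when free. I'll continue in small steps.

Emit:
{"fn": "drive_effector", "kwargs": {"offsets": [0, 0, 0, 0, 0.52, 0, 0, 0, 0, 0.49, 0, 0, 0, 0, 0.49]}}

```text
t: 10.15
tcp_pos: [0.4701, 0.1674, 0.0988]
tool_rot: [1.0, -0.011, 0.0, -0.001]
force: [-3.1, 4.8, 13.0]
finger_gap: 0.493
gripper_force: 12.9
```

Emit:
{"fn": "drive_effector", "kwargs": {"offsets": [0, 0, 0, 0, 0.46, 0, 0, 0, 0, 0.44, 0, 0, 0, 0, 0.44]}}

```text
t: 10.45
tcp_pos: [0.4702, 0.1693, 0.0992]
tool_rot: [1.0, -0.012, 0.001, -0.002]
force: [-3.9, 14.8, 16.7]
finger_gap: 0.448
gripper_force: 18.1
```

Emit:
{"fn": "drive_effector", "kwargs": {"offsets": [0, 0, 0, 0, 0.97, 0, 0, 0, 0, 0.97, 0, 0, 0, 0, 0.97, 0, 0, 0, 0, 0.97]}}

```text
t: 10.85
tcp_pos: [0.4705, 0.1662, 0.097]
tool_rot: [1.0, -0.012, -0.0, -0.0]
force: [0.1, 0.2, 0.2]
finger_gap: 0.969
gripper_force: 0.0
```

Emit:
{"fn": "drive_effector", "kwargs": {"offsets": [0, 0, 0, 0, 0.75, 0, 0, 0, 0, 0.7, 0, 0, 0, 0, 0.7]}}

```text
t: 11.15
tcp_pos: [0.4705, 0.165, 0.0976]
tool_rot: [1.0, -0.01, -0.0, 0.001]
force: [-0.8, -6.5, 3.9]
finger_gap: 0.699
gripper_force: 3.3
```

Emit:
{"fn": "drive_effector", "kwargs": {"offsets": [0, 0, 0, 0, 0.66, 0, 0, 0, 0, 0.66]}}

```text
t: 11.35
tcp_pos: [0.4705, 0.1645, 0.0978]
tool_rot: [1.0, -0.01, -0.0, 0.001]
force: [-0.1, -8.7, 4.8]
finger_gap: 0.661
gripper_force: 4.3
```

Emit:
{"fn": "drive_effector", "kwargs": {"offsets": [0, 0, 0, 0, 0.62, 0, 0, 0, 0, 0.62]}}

```text
t: 11.55
tcp_pos: [0.4706, 0.1643, 0.098]
tool_rot: [1.0, -0.01, -0.0, 0.002]
force: [-1.5, -9.3, 7.3]
finger_gap: 0.626
gripper_force: 4.8
```

Emit:
{"fn": "drive_effector", "kwargs": {"offsets": [0, 0, 0, 0, 0.58, 0, 0, 0, 0, 0.58]}}

```text
t: 11.75
tcp_pos: [0.4706, 0.1642, 0.0981]
tool_rot: [1.0, -0.01, -0.0, 0.002]
force: [-1.0, -9.8, 8.4]
finger_gap: 0.581
gripper_force: 5.2
```

Emit:
{"fn": "drive_effector", "kwargs": {"offsets": [0, 0, 0, 0, 0.55, 0, 0, 0, 0, 0.55]}}

```text
t: 11.95
tcp_pos: [0.4706, 0.165, 0.0983]
tool_rot: [1.0, -0.01, 0.0, 0.001]
force: [-0.8, -6.0, 9.9]
finger_gap: 0.553
gripper_force: 7.3
```

Emit:
{"fn": "drive_effector", "kwargs": {"offsets": [0, 0, 0, 0, 0.52, 0, 0, 0, 0, 0.52]}}

```text
t: 12.15
tcp_pos: [0.4706, 0.1662, 0.0987]
tool_rot: [1.0, -0.011, 0.0, 0.0]
force: [-2.5, -0.8, 10.5]
finger_gap: 0.519
gripper_force: 10.5
```

Emit:
{"fn": "drive_effector", "kwargs": {"offsets": [0, 0, 0, 0, 0.49, 0, 0, 0, 0, 0.49]}}

```text
t: 12.35
tcp_pos: [0.4706, 0.1674, 0.099]
tool_rot: [1.0, -0.011, 0.001, -0.001]
force: [-3.2, 4.9, 12.6]
finger_gap: 0.49
gripper_force: 13.7
```

In the tool's units: -0.002 m / 0.8 = -0.0025.

Emit:
{"fn": "drive_effector", "kwargs": {"offsets": [0, -0.0025, 0, 0, 0.47, 0, -0.0025, 0, 0, 0.46, 0, -0.0025, 0, 0, 0.45, 0, -0.0025, 0, 0, 0.44]}}

```text
t: 12.75
tcp_pos: [0.4707, 0.1692, 0.0993]
tool_rot: [1.0, -0.011, 0.001, -0.001]
force: [-3.9, 3.2, 17.3]
finger_gap: 0.451
gripper_force: 18.0
```

```bash
python3 - <<'E'
from h import *
s=snap('top')
c=cv2.resize(s['pixels'][220:280,320:390],None,fx=10,fy=10,interpolation=cv2.INTER_CUBIC)
c=cv2.convertScaleAbs(c,alpha=2.2,beta=-180)
cv2.imwrite('pics/crop3.png',cv2.cvtColor(c,cv2.COLOR_RGB2BGR))
E
```

```text
(no output)
```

View pics/crop3.png

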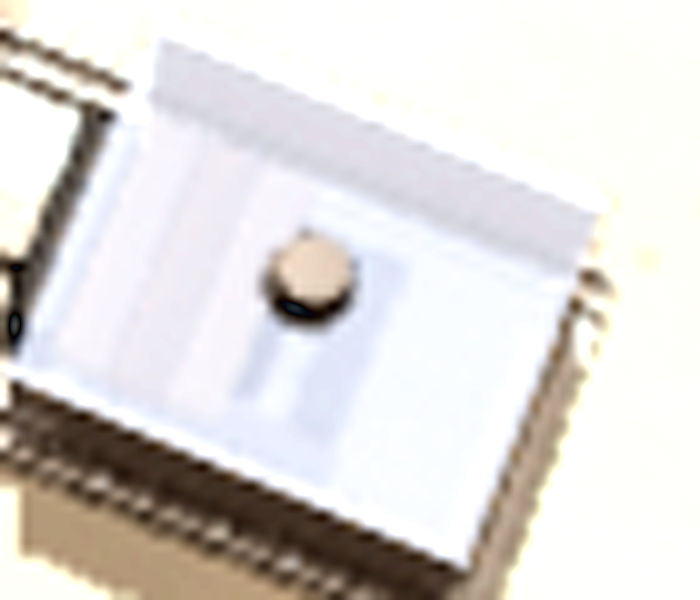

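The board's right edge is at crop (240,390) and the pad sits against it at about (258,370), with the grey jaw behind at (325,380). The pad is just about at the board, so I'll release and do a careful fine stroke.

In the tool's units: 0.002 m / 0.8 = 0.0025.

Emit:
{"fn": "drive_effector", "kwargs": {"offsets": [0, 0.0025, 0, 0, 0.97, 0, 0.0025, 0, 0, 0.97, 0, 0.0025, 0, 0, 0.97, 0, 0.0025, 0, 0, 0.97]}}

```text
t: 13.2
tcp_pos: [0.4705, 0.1664, 0.0971]
tool_rot: [1.0, -0.011, -0.0, -0.0]
force: [-0.2, -0.0, -0.2]
finger_gap: 0.969
gripper_force: 0.0
```

Emit:
{"fn": "drive_effector", "kwargs": {"offsets": [0, 0, 0, 0, 0.8, 0, 0, 0, 0, 0.75, 0, 0, 0, 0, 0.75]}}

```text
t: 13.5
tcp_pos: [0.4704, 0.1652, 0.0975]
tool_rot: [1.0, -0.01, -0.0, 0.001]
force: [-0.0, -6.2, 3.9]
finger_gap: 0.75
gripper_force: 3.0
```

Emit:
{"fn": "drive_effector", "kwargs": {"offsets": [0, 0, 0, 0, 0.72, 0, 0, 0, 0, 0.72]}}

```text
t: 13.7
tcp_pos: [0.4704, 0.1644, 0.0978]
tool_rot: [1.0, -0.01, -0.0, 0.002]
force: [-1.2, -9.8, 6.0]
finger_gap: 0.719
gripper_force: 4.9
```

Emit:
{"fn": "drive_effector", "kwargs": {"offsets": [0, 0, 0, 0, 0.7, 0, 0, 0, 0, 0.7]}}

```text
t: 13.9
tcp_pos: [0.4704, 0.1639, 0.098]
tool_rot: [1.0, -0.01, -0.0, 0.002]
force: [-1.0, -12.5, 7.6]
finger_gap: 0.699
gripper_force: 6.0
```

Emit:
{"fn": "drive_effector", "kwargs": {"offsets": [0, 0, 0, 0, 0.68, 0, 0, 0, 0, 0.68]}}

```text
t: 14.1
tcp_pos: [0.4704, 0.1635, 0.0982]
tool_rot: [1.0, -0.01, -0.0, 0.002]
force: [-1.2, -14.2, 10.2]
finger_gap: 0.678
gripper_force: 6.9
```

Emit:
{"fn": "drive_effector", "kwargs": {"offsets": [0, 0, 0, 0, 0.66, 0, 0, 0, 0, 0.66]}}

```text
t: 14.3
tcp_pos: [0.4704, 0.1632, 0.0984]
tool_rot: [1.0, -0.01, -0.0, 0.003]
force: [-0.6, -16.0, 11.2]
finger_gap: 0.661
gripper_force: 7.7
```

Emit:
{"fn": "drive_effector", "kwargs": {"offsets": [0, 0, 0, 0, 0.64, 0, 0, 0, 0, 0.64]}}

```text
t: 14.5
tcp_pos: [0.4704, 0.1629, 0.0985]
tool_rot: [1.0, -0.01, -0.0, 0.003]
force: [-2.1, -16.5, 12.5]
finger_gap: 0.643
gripper_force: 8.4
```

Emit:
{"fn": "drive_effector", "kwargs": {"offsets": [0, 0, 0, 0, 0.622, 0, 0, 0, 0, 0.622, 0, 0, 0, 0, 0.622, 0, 0, 0, 0, 0.622, 0, 0, 0, 0, 0.622]}}

```text
t: 15.0
tcp_pos: [0.4705, 0.1627, 0.0986]
tool_rot: [1.0, -0.009, -0.0, 0.003]
force: [-1.6, -17.7, 14.4]
finger_gap: 0.629
gripper_force: 8.9
```

Emit:
{"fn": "drive_effector", "kwargs": {"offsets": [0, 0, 0, 0, 0.605, 0, 0, 0, 0, 0.605, 0, 0, 0, 0, 0.605, 0, 0, 0, 0, 0.605, 0, 0, 0, 0, 0.605, 0, 0, 0, 0, 0.605]}}

```text
t: 15.6
tcp_pos: [0.4705, 0.1627, 0.0988]
tool_rot: [1.0, -0.009, -0.0, 0.003]
force: [-1.2, -17.7, 15.0]
finger_gap: 0.607
gripper_force: 11.2
```

Emit:
{"fn": "drive_effector", "kwargs": {"offsets": [0, 0, 0, 0, 0.605, 0, 0, 0, 0, 0.605, 0, 0, 0, 0, 0.605, 0, 0, 0, 0, 0.605, 0, 0, 0, 0, 0.605, 0, 0, 0, 0, 0.605, 0, 0, 0, 0, 0.605, 0, 0, 0, 0, 0.605]}}

```text
t: 16.4
tcp_pos: [0.4705, 0.1627, 0.0988]
tool_rot: [1.0, -0.009, -0.0, 0.003]
force: [-1.8, -16.8, 14.5]
finger_gap: 0.611
gripper_force: 11.2
```

```bash
python3 - <<'E'
from h import *
s=snap('top')
c=cv2.resize(s['pixels'][200:290,260:390],None,fx=6,fy=6,interpolation=cv2.INTER_CUBIC)
cv2.imwrite('pics/crop4.png',cv2.cvtColor(cv2.convertScaleAbs(c,alpha=2,beta=-170),cv2.COLOR_RGB2BGR))
P=pts(s);X,Y,Z=P[...,0],P[...,1],P[...,2]
m=(Z>.145)&(Z<.16)&(abs(X-.47)<.03)&(abs(Y+.036)<.03);print('knob',P[m].mean(0))
E
```

```text
knob [ 0.46775084 -0.0348821   0.15323446]
```

View pics/crop4.png

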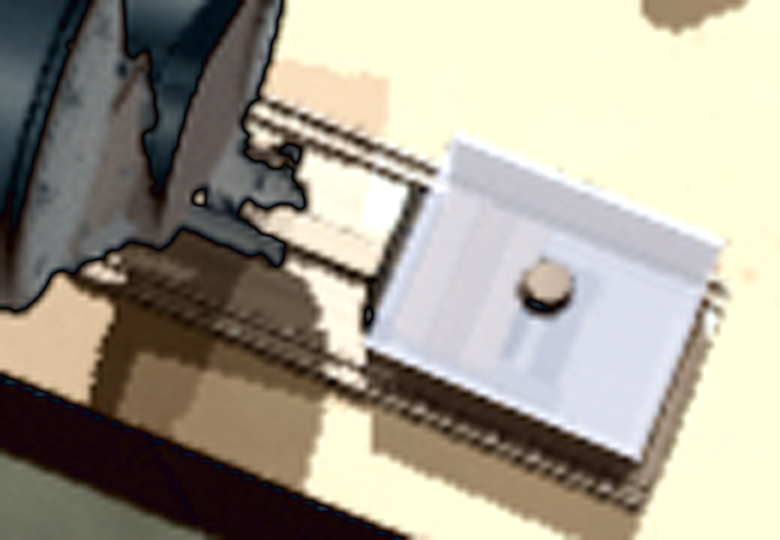

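The pad is pressed against the board at crop (515,340), the board is against the near jaw, and the guard is home with its knob still at (547,287). The trigger squeeze is steady at about 19.6 N, which puts about 10 N on the board. Handing in.

```bash
python3 -c "
from station import manip, eyes, readout
print(manip.sign_off())"
```

```text
the job is handed in; nothing more can be done
None
```

The job is handed in: the guard is fully home over the board, the pad grips the board against the near jaw with about 10 N (worked out from the trigger squeeze), and the fingers still hold the trigger at about 19.6 N; no verdict came back.

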